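Hold the hardness probe on the brake pad under test

ROBOT

A 7-joint arm with a two-finger parallel gripper is mounted at the origin on a cart in front of the work surface, level with it; the furniture and walls round the work are solid. World frame = base frame: x ahead of the robot, y to its left, z up, the work surface at z = 0. Lengths are in m, angles in rad, forces in N, time in s.
With the tool pointing down it reaches from about 0.35 to 0.9 m from the base axis. Payload 7.2 kg.
Tool frame: the origin (TCP) lies at the very end of the fingers, on their centre line; the grasp point (between the pads) lies arm.hold_point_z behind it (arm.hold_point_z is the distance from the TCP to the grasp point, in m); z points along the fingers, y is the line along which they close (so a half turn about z gives the same grasp; the last joint's range is limited). The gripper opens to 85 mm and grips with 20 to 120 N. Pads are 22 mm wide; open, the fingers measure 114 mm over their backs; the gripper's body (76 mm by 85 mm) begins 54 mm behind the grasp point. The pads swing forward as they close: fully open they stand 13 mm farther back than shut.
Start: joints at [-1.226, 0.411, -0.013, 1.596, 0.006, 1.134, -0.082], TCP at [0.251, 0.572, 0.231] pointing down, gripper open.
Joint ranges: [-2.95, 2.95], [-0.29, 1.99], [-1.47, 1.44], [0.14, 2.54], [-1.03, 4.17], [0.13, 1.85], [-2.86, 2.86]. Speed limits (rad/s): [2.39, 2.39, 3.01, 3.01, 3.14, 3.14, 3.14].

INTERFACE

Orientations are given as a rotation vector (axis times angle).
In Python, from workcell import arm gives the robot as it stands. The module is installed in compiled form; this text tells all that it offers.
- The arm moves only by the shell command python3 -m jog 'ROWS' [FORCE]. ROWS is JSON, a list of rows, each a list of 3 entries, a list of its own where there are three numbers: the closure, from 0 (fully open) to 1 (shut), then the shift along the tool's x, y, z in m, then the turn about the tool's z in rad. In form: [[jaw, [x, y, z], turn], ...]. A call has 1 to 20 rows; each row shifts and turns the commanded pose from where the row before left it, along the tool's axes as they then stand; what a row does not reach is not made up. A row lasts 1/10 s, in which the tool goes at most 50 mm and 8.59 degrees, less where a joint would pass 70% of its speed; a pose out of reach is approached as far as the arm can. A call with a gripper value outside its range is refused whole. The fingers move at their own pace and stop on an object; FORCE is the grip in N (left out, the last holds). Time passes only in rows, so rows that do not move let the fingers close. It gives the time, the measured TCP pose, the force, the opening and the grip force at its end, in the units of the state.
- arm.sense(): the state, without advancing time (a new reading comes with each control period).
- arm.get_image(name): name is "side" or "top" or "wrist"; returns (picture, depth): 400x640x3 uint8, blue, green, red; 400x640 float32, m along the optical axis (not along the pixel's ray), 0 where there is no reading.
- arm.camera_params(name): a dict with "intrinsics" (3x3 intrinsics, pixels), "eye" and "rotation" of the camera in the world. Camera axes: x right, y down, z forward; pixel columns grow to the right and rows downward; lengths in m; the calibration is good to about 2 mm. A picture is of the moment at which its call begins: read the wrist's pose just before it. camera_params takes no time and is no camera call; for the wrist camera it gives the pose at the moment of the call.
- arm.hand_in(): hands the job in; it is judged then, once.
The state is a dict: "t": time; "qpos": joint angles; "dq": joint speeds; "tau": joint torques, N m; "ee_pos": TCP position; "ee_rot": TCP orientation; "wrist_force": force on the tool from outside, world axes, zero at the start; "moment": the same for the moment, N m; "gripper_width": opening from 0.0 (shut) to 1.0 (fully open); "finger_force": force on a finger pad.
Only numpy, scipy, OpenCV 4.12 (cv2) and the standard library are available. Lean on these libraries where they do the work, as an engineer would, in place of code of your own. Each camera call takes 0.05 s, during which the arm holds its last target. There are 200 camera calls.

TASK

Take the spring probe out of its stand and set its tip inside the white ring on the brake pad that has the hex nut lying in front of it; the pad with the round spacer in front is already done, so keep the probe off that one. Hold the probe square to the sloping lining with its plunger pushed in about half way, pressing lightly and never hard, and finish like that: the program ends while the gripper still holds the probe on the spot. Leave the nut, the spacer and the other things on the bench where they are.

Things in the scene. Friction and masses are not known exactly. Their poses are not given: they have to be found in the camera images.
- probe: Spring probe, 131 mm long, 150 g, standing tip down in its stand. Origin on its axis at the plunger's end when fully out; z runs from tip to grip. Plunger z 0-16 mm (8 mm ball end), nose 16-66 mm (16 mm thick), round collar 66-72 mm (32 mm across), square grip 72-126 mm, 26 x 26 mm, faces square to x and y (hold it here), small cap to 131 mm. Leaves the stand straight up, 70 mm.
- plunger (a joint): How far the probe's plunger is pushed in (m): 0 = fully out, 0.012 = at its stop, so half way is 0.006. A soft spring: about 1.0 N when it starts to move, 2.5 N half way, 4.0 N at the stop, beyond which it is rigid.
- probe_tip (a point): The very end of the plunger's ball; moves with the plunger.
- probe_stand: Aluminium block 60 x 60 x 72 mm, fixed to the bench, with an upright hole of 20 mm right through its middle. The probe's collar rests on its top, at height 72 mm. Origin under its centre, z up.
- pad_rest: Fixed rest: base 170 (x) x 190 (y) x 8 mm; origin under its centre, z up, x away from the robot at yaw 0. A grey plate 96 x 180 mm slopes up 20 degrees towards its +x and carries two brake pads at y = +50 mm (left) and -50 mm (right). Before each pad, at x = -55 mm, a shallow bay with 6 mm fences holds the nut or the spacer.
- pad_left: Brake pad at the rest's y = +50 mm, 42 x 84 x 12 mm, fixed on the plate, dark lining uppermost. Origin at the centre of its underside; z is square to the lining (20 degrees off vertical, leaning towards the rest's -x), y points up the slope. The lining is flat, 12 mm above the origin.
- pad_right: The like brake pad at the rest's y = -50 mm; same frame.
- spot_left (a point): Centre of the white ring (16 mm across) on the lining of pad_left, on the lining's surface, 16 mm up the slope from the pad's middle and about 62 mm above the bench.
- spot_right (a point): The same on pad_right.
- lock_nut: Large steel hex nut, 36 x 41 x 16 mm, lying in the bay in front of the pad that is to be tested (the left or right one: it changes). Origin at the centre of its underside.
- hub_spacer: Round alloy spacer, 38 mm across, 30 mm tall, in the bay in front of the pad that is already done. Origin at the centre of its underside.
- bearing_1: Bystander: ball bearing 47 x 14 mm lying flat; origin under its centre.
- feeler_set: Bystander: folded feeler gauges, 18 x 100 x 14 mm; origin under its centre.
- spanner_17: Bystander: spanner 31 x 200 x 9 mm; origin under its centre, long along y.
- sprocket_small: Bystander: sprocket 68 x 13 mm lying flat; origin under its centre.
- piston_1: Bystander: piston 60 mm across, 54 mm tall, standing; origin under its centre.
Mind the look-alikes: they are no part of the job. Leave any black or green look-alike of the probe_stand alone.

How it is judged:
By the outcome, as a careful person would: the job done as asked, in the order asked, and still so for the second after the job is handed in, while the arm keeps its last pose, push and grip.
It also fails if it takes over 38 s, if anything falls off the work surface, if the arm or the gripper's body presses on something with over 40 N, if the wrist force passes 120 N, or if a joint passes its speed limit or range.

## Working session

There is one attempt and no reset: what is moved stays moved. The work goes in short steps, Python scripts to look and compute and a shell command to move; the robot and the scene stay as the last step left them, time stands still between calls to the robot, and variables do not carry over. Pictures are saved under pics/ and viewed, at most 10 in all, crops included, and the job is handed in when it is done.

```bash
mkdir -p pics
python3 - <<'E'
from workcell import arm
import cv2,numpy as np
for n in("top","side"):
    i,d=arm.get_image(n);p=arm.camera_params(n)
    cv2.imwrite(f"pics/{n}.png",i);np.savez(f"{n}.npz",i=i,d=d,K=p["intrinsics"],e=p["eye"],R=p["rotation"])
    print(n,p)
print(arm.sense(),arm.hold_point_z)
E
```

```text
top {'intrinsics': array([[513.4234845 ,   0.        , 316.31441841],
       [  0.        , 513.4234845 , 200.14387965],
       [  0.        ,   0.        ,   1.        ]]), 'eye': array([0.27428073, 0.0721195 , 1.81498846]), 'rotation': array([-2.09574608,  2.16077303, -0.07977456])}
side {'intrinsics': array([[490.48275314,   0.        , 320.6072878 ],
       [  0.        , 490.48275314, 194.5617633 ],
       [  0.        ,   0.        ,   1.        ]]), 'eye': array([-0.30250387, -1.12265707,  0.87599315]), 'rotation': array([-1.98324881,  0.59605098, -0.35727274])}
{'t': 0.1, 'qpos': array([-1.22620784,  0.41182794, -0.0127117 ,  1.59695024,  0.00558913,
        1.13429435, -0.08217405]), 'dq': array([-8.16795946e-04, -1.61455407e-03, -4.58284602e-05, -2.12925234e-03,
        6.54766608e-04, -2.32675600e-03,  8.16284149e-04]), 'tau': array([ 3.19158731e-03, -6.01829553e+01,  6.84479680e-01, -3.00090015e+01,
        1.40160526e-02,  6.32068404e-03,  2.35986693e-05]), 'ee_pos': array([0.25058312, 0.57208706, 0.23053629]), 'ee_rot': array([-6.43701169e-01, -3.07472903e+00,  2.24572395e-03]), 'wrist_force': array([ 0.55564727, -0.64868558,  0.44915073]), 'moment': array([ 0.00080315, -0.02591632,  0.06796025]), 'finger_force': 0.0, 'gripper_width': 1.0034427079881765} 0.0187
```

View pics/top.png

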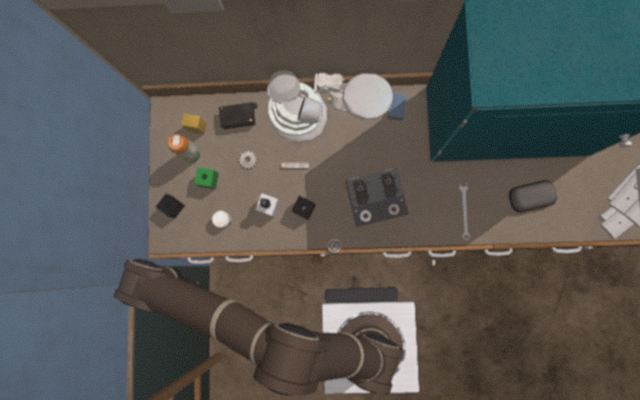

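View pics/side.png

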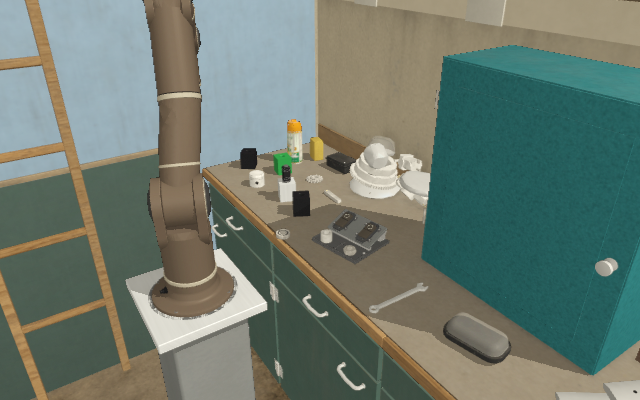

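The top view shows the silver stand with the probe at about (266,204). The black stands at (303,208) and (170,206) and the green one at (205,178) are look-alikes. The rest is at about (377,197), with bay objects at (365,215) and (394,210). In the side view the left one, at (326,236), looks tall (spacer), and the right one, at (350,251), looks flat (nut). I'll confirm this with an enlarged crop and the depth.

```bash
cat > h.py <<'E'
import numpy as np,cv2
from scipy.spatial.transform import Rotation as Ro
def cloud(n):
    z=np.load(n+".npz");K=z["K"];d=z["d"];v,u=np.mgrid[:400,:640]
    R=Ro.from_rotvec(z["R"]).as_matrix()
    P=np.stack([(u-K[0,2])/K[0,0]*d,(v-K[1,2])/K[1,1]*d,d],-1)
    return P@R.T+z["e"]
E
python3 - <<'E'
from h import *
a=cv2.imread("pics/top.png")[160:240,240:420];b=cv2.imread("pics/side.png")[150:270,260:410]
a=cv2.resize(a,None,fx=4,fy=4,interpolation=2)[:, :];b=cv2.resize(b,None,fx=3.3,fy=3.3,interpolation=2)
c=np.zeros((600,800,3),np.uint8);c[:260,:720]=a[:260];b=cv2.resize(b,(425,340));c[260:600,:425]=b
s=cv2.imread("pics/side.png")[225:265,310:365];c[265:505,450:780]=cv2.resize(s,(330,240),interpolation=2)
cv2.imwrite("pics/crop.png",c)
T=cloud("top");S=cloud("side")
for n,P,px in(("top",T,[(266,204),(303,208),(365,215),(394,210),(362,190),(389,182),(330,220),(465,210)]),("side",S,[(287,168),(287,192),(326,232),(350,249),(345,220),(370,232),(300,205)])):
    for u,v in px: print(n,u,v,P[v,u].round(3))
# stand via top cloud
for n,P in(("top",T),("side",S)):
    m=(P[...,2]>.06)&(P[...,2]<.3)&(P[...,0]>.35)&(P[...,0]<.8)&(P[...,1]>.1)&(P[...,1]<.45)
    k,l,st,ce=cv2.connectedComponentsWithStats(m.astype(np.uint8))
    for j in range(1,k):
        if st[j,4]>15:
            q=P[l==j];print(n,ce[j].round(),st[j,4],q.min(0).round(3),q.max(0).round(3),np.median(q,0).round(3))
E
```

```text
top 266 204 [0.488 0.329 0.133]
top 303 208 [0.486 0.217 0.003]
top 365 215 [ 0.452 -0.002  0.016]
top 394 210 [ 0.467 -0.104  0.011]
top 362 190 [0.534 0.007 0.062]
top 389 182 [ 0.56  -0.087  0.057]
top 330 220 [ 0.44   0.122 -0.003]
top 465 210 [ 0.459 -0.351  0.006]
side 287 168 [0.501 0.328 0.125]
side 287 192 [0.486 0.308 0.037]
side 326 232 [0.456 0.002 0.031]
side 350 249 [ 0.481 -0.095  0.01 ]
side 345 220 [ 0.527 -0.004  0.056]
side 370 232 [ 0.55  -0.106  0.055]
side 300 205 [0.47  0.187 0.042]
top [297. 120.] 969 [0.734 0.132 0.06 ] [0.8   0.323 0.21 ] [0.769 0.217 0.119]
top [267. 204.] 310 [0.456 0.3   0.061] [0.531 0.375 0.143] [0.491 0.332 0.075]
top [303. 207.] 287 [0.443 0.173 0.061] [0.519 0.25  0.082] [0.482 0.211 0.073]
side [368. 164.] 887 [0.735 0.127 0.06 ] [0.8   0.319 0.205] [0.772 0.183 0.117]
side [286. 177.] 263 [0.462 0.294 0.06 ] [0.534 0.382 0.139] [0.491 0.323 0.078]
side [300. 196.] 174 [0.445 0.169 0.06 ] [0.525 0.247 0.076] [0.481 0.201 0.07 ]
```

View pics/crop.png

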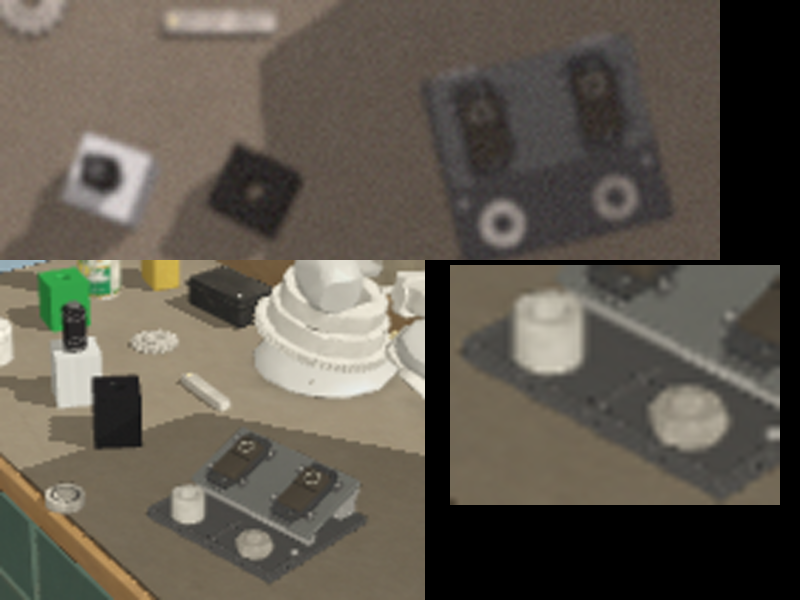

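The crop shows the silver stand holding the probe (266,204 in the top view). The flat hex nut is in front of the right pad (top 394,210, height about 11 mm), and the tall round spacer is in front of the left pad (top 365,215, side 326,232, height 31 mm). So the target is the right pad. The jog can't tilt the tool, so I'll have to pivot the probe 20° between the finger pads, levering its plunger on the rim of the stand hole. First I'll move above the probe.

```bash
python3 -m jog '[[0,[-0.04,-0.016,0],0],[0,[-0.04,-0.016,0],0],[0,[-0.04,-0.016,0],0],[0,[-0.04,-0.016,0],0],[0,[-0.04,-0.016,0],0],[0,[-0.04,-0.016,0],0],[0,[-0.03,-0.012,0],0],[0,[-0.02,-0.01,0],0],[0,[0,0,0],0]]' 25
cat > look.py <<'E'
from workcell import arm
import sys
from h import *
def snap(n,name):
    p=arm.camera_params(n);i,d=arm.get_image(n)
    cv2.imwrite(f"pics/{name}.png",i);np.savez(name+".npz",i=i,d=d,K=p["intrinsics"],e=p["eye"],R=p["rotation"])
    s=arm.sense();print(s["t"],s["ee_pos"],s["ee_rot"])
if __name__=="__main__": snap(sys.argv[1],sys.argv[2])
E
python3 look.py wrist w1
```

```text
t: 1.0
ee_pos: [0.4717, 0.3441, 0.231]
ee_rot: [0.653, 3.072, -0.003]
wrist_force: [0.3, -0.6, -0.5]
gripper_width: 1.0
finger_force: 0.0
1.05 [0.47000752 0.34633652 0.23094818] [-6.49155097e-01 -3.07368292e+00  1.41757931e-03]
```

View pics/w1.png

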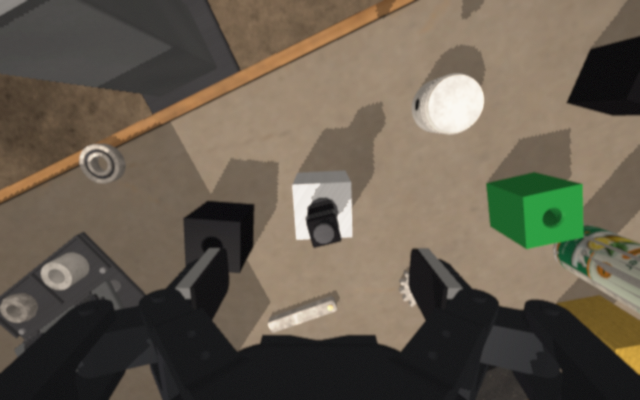

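The wrist view shows the white stand at (322,205). The probe grip's top is at (323,233), turned a little against the stand. I'll measure the grip's centre and yaw from the cloud.

Run:
```python
from h import *
P=cloud("w1");i=cv2.imread("pics/w1.png")
sub=np.zeros((400,640),bool);sub[150:270,270:370]=1
for lo,hi in((.06,.078),(.122,.134),(.134,.145)):
    m=sub&(P[...,2]>lo)&(P[...,2]<hi);q=P[m]
    r=cv2.minAreaRect((q[:,:2]*1000).astype(np.float32));print(lo,m.sum(),np.median(q,0).round(4),q.mean(0).round(4),r)
R=Ro.from_rotvec([-6.49155097e-01,-3.07368292,1.4e-3]).as_matrix();print(R.round(3))
cv2.imwrite("pics/w1c.png",cv2.resize(i[170:260,270:370],None,fx=6,fy=6,interpolation=2))
```

```text
0.06 2154 [0.4845 0.3459 0.0715] [0.4891 0.3405 0.0714] ((496.28955078125, 337.3362731933594), (60.10323715209961, 60.37828063964844), 69.11947631835938)
0.122 619 [0.4904 0.3399 0.1312] [0.4934 0.3386 0.1304] ((496.29193115234375, 337.38519287109375), (26.536640167236328, 26.520479202270508), 80.781005859375)
0.134 324 [0.4959 0.3375 0.1364] [0.4959 0.3376 0.1364] ((496.29779052734375, 337.48272705078125), (15.945128440856934, 17.196195602416992), 66.19092559814453)
[[-0.915  0.404 -0.   ]
 [ 0.404  0.915 -0.001]
 [-0.    -0.001 -1.   ]]
```

View pics/w1c.png

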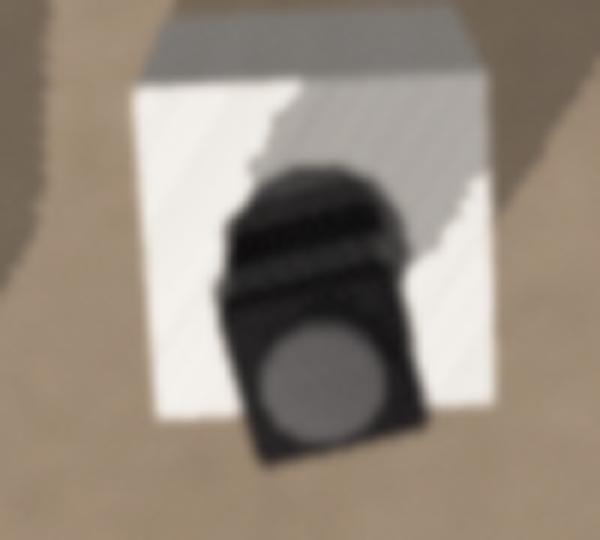

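The grip centre is (0.496, 0.337), its 26.5 mm square size checks out, and its face axis is at 80.8°. The tool's y is at 66.2°, so I need a turn of −0.255.

```bash
python3 -m jog '[[0,[-0.0277,0.0025,0],0],[0,[0,0,0],-0.13],[0,[0,0,0],-0.125],[0,[0,0,0.02],0],[0,[0,0,0.02],0],[0,[0,0,0],0],[0,[0,0,0],0]]'; python3 -c "
from workcell import arm;from h import *
s=arm.sense();R=Ro.from_rotvec(s['ee_rot']).as_matrix();print(s['ee_pos'],R.round(3),R.T@(np.array([.4963,.3374,.091])-s['ee_pos']))"
```

```text
t: 1.75
ee_pos: [0.4946, 0.3402, 0.1913]
ee_rot: [-0.245, -3.131, 0.0]
wrist_force: [0.5, 0.3, 1.0]
gripper_width: 0.998
finger_force: 0.0
[0.49458717 0.34019295 0.19130624] [[-0.988  0.156 -0.001]
 [ 0.156  0.988 -0.   ]
 [ 0.001 -0.    -1.   ]] [-0.00221631 -0.00245878  0.10030512]
```

```bash
python3 -m jog '[[0,[-0.002,-0.0025,0.02],0],[0,[0,0,0.03],0],[0,[0,0,0.03],0],[0,[0,0,0.02],0],[0,[0,0,0],0],[0.7,[0,0,0],0],[0.7,[0,0,0],0],[0.7,[0,0,0],0],[0.7,[0,0,0],0],[0.7,[0,0,0],0]]' 25;  python3 -m jog '[[1,[0,0,0],0],[1,[0,0,0],0],[1,[0,0,0],0],[1,[0,0,0],0],[1,[0,0,0],0]]' 25
```

```text
t: 2.75
ee_pos: [0.4975, 0.3369, 0.0923]
ee_rot: [0.247, 3.131, 0.002]
wrist_force: [-0.8, 0.4, 5.0]
gripper_width: 0.305
finger_force: 12.2
t: 3.25
ee_pos: [0.4975, 0.3369, 0.0923]
ee_rot: [0.248, 3.131, 0.002]
wrist_force: [-1.7, -0.4, 6.8]
gripper_width: 0.303
finger_force: 25.5
```

Gripped (25.8 mm). Next I lift 56 mm so that only the plunger stays in the hole.

```bash
python3 -m jog '[[1,[0,0,-0.012],0],[1,[0,0,-0.015],0],[1,[0,0,-0.015],0],[1,[0,0,-0.014],0],[1,[0,0,0],0],[1,[0,0,0],0],[1,[0,0,0],0]]' ; python3 look.py side s2
python3 - <<'E'
import cv2
i=cv2.imread("pics/s2.png")[100:220,220:380];cv2.imwrite("pics/s2c.png",cv2.resize(i,None,fx=5,fy=5,interpolation=2)[:600,:800])
E
```

```text
t: 3.95
ee_pos: [0.4966, 0.3362, 0.1467]
ee_rot: [-0.247, -3.131, 0.001]
wrist_force: [0.7, 0.3, -1.0]
gripper_width: 0.304
finger_force: 25.0
4.0 [0.49654238 0.33615137 0.14651231] [-2.47389435e-01 -3.13079151e+00  1.49550648e-03]
```

View pics/s2c.png

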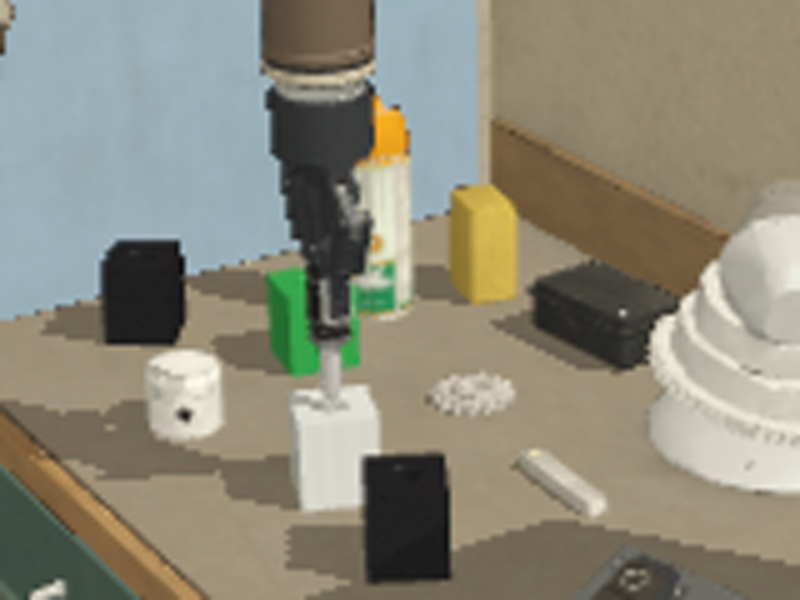

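Only the plunger is still in the hole, with the nose clear above the stand. Next I lever the probe's top toward tool +x (towards the robot) on the hole's rim.

```bash
python3 -m jog '[[1,[0.006,0,0],0],[1,[0.006,0,0],0],[1,[0.006,0,0],0],[1,[0.006,0,0],0],[1,[0.006,0,0],0],[1,[0.006,0,0],0],[1,[0,0,0],0],[1,[0,0,0],0]]' ; python3 look.py wrist w2;python3 look.py side s3
python3 - <<'E'
import cv2
from h import *
i=cv2.imread("pics/s3.png")[140:200,250:330];a=cv2.resize(i,(640,480),interpolation=2)[:, :]
b=cv2.imread("pics/w2.png")
c=np.zeros((600,800,3),np.uint8);c[:300,:400]=cv2.resize(a,(400,300));c[:300,400:]=cv2.resize(b,(400,300));
c[300:,:480]=cv2.resize(b[120:400,208:432],(480,300))if 0 else c[300:,:480]
c[300:,:480]=cv2.resize(b[100:300,160:480],(480,300))
cv2.imwrite("pics/c3.png",c)
z=np.load("w2.npz");print(z["K"],z["e"],Ro.from_rotvec(z["R"]).as_matrix().round(3))
E
```

```text
t: 4.8
ee_pos: [0.4607, 0.3424, 0.1474]
ee_rot: [-0.247, -3.131, 0.0]
wrist_force: [-0.1, 0.1, -1.9]
gripper_width: 0.304
finger_force: 25.1
4.85 [0.46076655 0.34229424 0.14731806] [-2.46932174e-01 -3.13075280e+00  1.96868970e-04]
4.9 [0.46086816 0.34221111 0.14724056] [-2.47227206e-01 -3.13077103e+00  3.41425926e-04]
[[301.70099427   0.         318.42489711]
 [  0.         301.70099427 201.95943393]
 [  0.           0.           1.        ]] [0.39529889 0.35277593 0.28981047] [[ 0.156  0.954  0.258]
 [ 0.988 -0.15  -0.042]
 [-0.001  0.261 -0.965]]
```

View pics/c3.png

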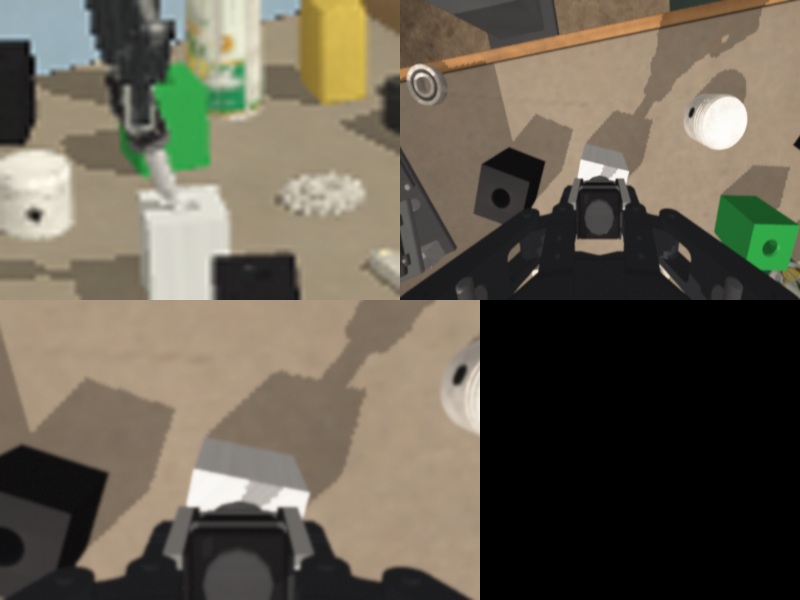

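The probe tilted cleanly in the grip. Its cap and grip top show in the wrist view at about (320,290), so I can fit that plane for the tilt.

```bash
cat > tilt.py <<'E'
from h import *
import sys
def tilt(name,ee,rv):
    P=cloud(name);i=np.load(name+".npz")["i"];R=Ro.from_rotvec(rv).as_matrix()
    q=((P-ee)@R)           # tool frame
    m=(abs(q[...,1])<.0075)&(abs(q[...,0])<.03)&(q[...,2]<-.028)&(q[...,2]>-.06)
    k,l,st,ce=cv2.connectedComponentsWithStats(m.astype(np.uint8))
    print([(ce[j].round(),st[j,4]) for j in range(1,k) if st[j,4]>30])
    x,y,z=q[m].T
    # profile z vs x
    for a in np.arange(-.03,.03,.003):
        s=(x>=a)&(x<a+.003)
        if s.sum()>3: print(round(a+.0015,4),s.sum(),np.median(z[s]).round(4))
    return q,m
if __name__=="__main__":
    tilt("w2",np.array([0.46076655,0.34229424,0.14731806]),[-.246932,-3.1307528,.0002])
E
python3 tilt.py
```

```text
[(array([318., 285.]), np.int32(2632))]
-0.0075 172 -0.041
-0.0045 164 -0.0409
-0.0015 172 -0.0445
0.0015 309 -0.0441
0.0045 333 -0.0432
0.0075 346 -0.0423
0.0105 422 -0.0411
0.0135 468 -0.0358
0.0165 246 -0.0339
```

```bash
cat > tilt2.py <<'E'
from tilt import *
from scipy.optimize import least_squares
def fit(name,ee,rv):
    P=cloud(name);R=Ro.from_rotvec(rv).as_matrix();q=(P-ee)@R
    m=(abs(q[...,1])<.010)&(q[...,0]>-.02)&(q[...,0]<.03)&(q[...,2]<-.028)&(q[...,2]>-.06)
    x,y,z=q[m].T
    def f(p):  # distance to nearer of two parallel planes 5 mm apart
        n=np.sqrt(1+p[0]**2+p[1]**2);r=(z-p[0]*x-p[1]*y-p[2])/n
        a=np.abs(np.stack([r,r-.005]));k=a.argmin(0);return np.where(k==0,r,r-.005)
    b=least_squares(f,[.35,0,-.0445],loss="soft_l1",f_scale=.0004,x_scale=[.1,.1,.001],diff_step=1e-4)
    p=b.x;r=f(p);g=abs(r)<.001
    up=f(p);n=np.sqrt(1+p[0]**2+p[1]**2);rr=(z-p[0]*x-p[1]*y-p[2])/n;c=abs(rr)<.001
    print("tilt x deg",np.degrees(np.arctan(p[0])),"y",np.degrees(np.arctan(p[1])),"off",p[2],"inl",g.mean(),"cap centre",x[c].mean(),y[c].mean(),z[c].mean(),c.sum())
    return p
if __name__=="__main__":
    fit("w2",np.array([0.46076655,0.34229424,0.14731806]),[-.246932,-3.1307528,.0002])
E
python3 tilt2.py
```

```text
tilt x deg 17.08648160729352 y 0.06487131220814069 off -0.044497878903389194 inl 0.8341407808492448 cap centre 0.005894594611754057 -8.527097546044301e-05 -0.042712345064317044 1519
```

```bash
python3 -m jog '[[1,[0.003,0,0],0],[1,[0.0025,0,0],0],[1,[0,0,0],0],[1,[0,0,0],0],[1,[-0.002,0,-0.01],0],[1,[0,0,-0.02],0],[1,[0,0,-0.03],0],[1,[0,0,-0.03],0],[1,[0,0,-0.02],0],[1,[0,0,0],0],[1,[0,0,0],0]]' 25
cat > m.py <<'E'
import sys;from look import *;from tilt2 import fit
n=sys.argv[1];s=arm.sense();snap("wrist",n);fit(n,s["ee_pos"],s["ee_rot"])
E
python3 m.py w3
```

```text
t: 6.0
ee_pos: [0.4575, 0.3427, 0.2574]
ee_rot: [-0.247, -3.131, -0.0]
wrist_force: [0.2, -0.9, -2.5]
gripper_width: 0.302
finger_force: 25.7
6.05 [0.45720882 0.34240228 0.25656422] [-2.47064810e-01 -3.13041617e+00  1.37612412e-03]
tilt x deg 19.164383015424573 y 0.0013081739690527826 off -0.04447747266920203 inl 0.8479381443298969 cap centre 0.006251854840155207 -3.188945470794212e-05 -0.04234306035959345 1519
```

The tilt is 19.2°, close to 20°. I'll firm up the grip, turn to the rest's yaw (about 12°), and move to where the wrist camera sees the right pad beside the gripper.

```bash
python3 -m jog '[[1,[0,0,0],-0.125],[1,[0,0,0],-0.125],[1,[0,0,0],-0.12],[1,[-0.004,-0.04,0],0],[1,[-0.005,-0.04,0],0],[1,[-0.005,-0.042,0],0],[1,[-0.005,-0.042,0],0],[1,[-0.005,-0.042,0],0],[1,[-0.005,-0.042,0],0],[1,[-0.004,-0.04,0],0],[1,[-0.003,-0.038,0],0],[1,[0,0,0],0],[1,[0,0,0],0],[1,[0,0,0],0]]' 60; python3 m.py w4
```

```text
t: 7.45
ee_pos: [0.5611, 0.0328, 0.2563]
ee_rot: [0.335, -3.122, -0.001]
wrist_force: [-0.6, 0.6, -1.8]
gripper_width: 0.296
finger_force: 63.2
7.5 [0.56120166 0.03315152 0.25651127] [ 3.35880138e-01 -3.12202050e+00 -1.04263806e-03]
tilt x deg 19.290046219188735 y 0.0 off -0.0445 inl 0.8342383538153758 cap centre 0.006332372985773284 -1.7752418978317263e-05 -0.0422711579987234 1500
```

View pics/w4.png

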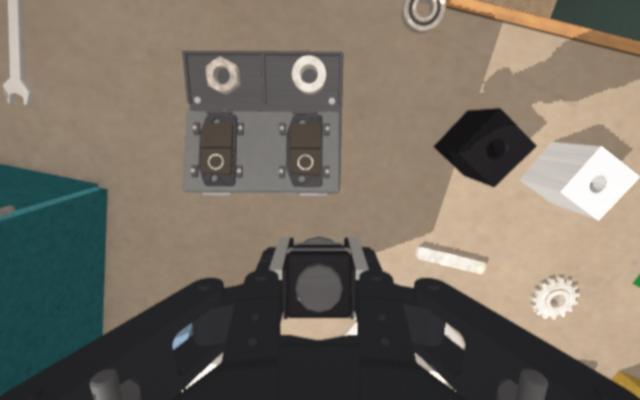

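The wrist view shows the hex nut at (222,74) in front of the pad whose ring is at (216,162): the right pad, our target. The spacer at (309,73) goes with the ring at (305,162). Next I work out the ring position, the slope normal, the rest's yaw, and the probe tip from the cap and tilt.

```bash
cat > tgt.py <<'E'
from tilt2 import *
ee=np.array([.56120166,.03315152,.25651127]);rv=[.33588014,-3.1220205,-.00104264]
R=Ro.from_rotvec(rv).as_matrix();P=cloud("w4");i=cv2.imread("pics/w4.png");print(R.round(3))
g=cv2.cvtColor(i,cv2.COLOR_BGR2GRAY)
def ringc(u,v):
    s=g[v-13:v+13,u-13:u+13];m=s>110;yy,xx=np.nonzero(m);print(m.sum(),xx.min(),xx.max(),yy.min(),yy.max())
    return u-13+(xx.min()+xx.max())/2,v-13+(yy.min()+yy.max())/2
def plane(m):
    q=P[m];c=np.median(q,0);
    for _ in range(4):
        n=np.linalg.svd(q-q.mean(0),full_matrices=False)[2][2];n*=np.sign(n[2]);r=(q-q.mean(0))@n;c=q.mean(0);q=q[abs(r)<max(.0015,2*r.std())]
    return c,n
z=np.load("w4.npz");K=z["K"];Rc=Ro.from_rotvec(z["R"]).as_matrix()
for (u,v) in((216,162),(305,162)):
    cu,cv=ringc(u,v);m=np.zeros(g.shape,bool);m[v-35:v+18,u-11:u+12]=1
    c,n=plane(m);ray=Rc@np.array([(cu-K[0,2])/K[0,0],(cv-K[1,2])/K[1,1],1]);t=((c-z["e"])@n)/(ray@n)
    print("ring",cu,cv,z["e"]+t*ray,"n",n.round(4),"tilt",np.degrees(np.arccos(n[2])),"lean az",np.degrees(np.arctan2(n[1],n[0])))
# grey plate normal as a check
m=np.zeros(g.shape,bool);m[120:185,240:278]=1;c,n=plane(m);print("plate",np.degrees(np.arccos(n[2])),np.degrees(np.arctan2(n[1],n[0])))
# cap
s=g[255:320,285:355];print(s[30,::5]);mm=(s>70).astype(np.uint8)
k,l,st,ce=cv2.connectedComponentsWithStats(mm);j=l[33,35];print(st[j],ce[j])
E
python3 tgt.py
```

```text
[[-0.977 -0.213 -0.002]
 [-0.213  0.977  0.   ]
 [ 0.001  0.001 -1.   ]]
135 4 20 4 20
ring 215.0 161.0 [ 0.56359182 -0.08502135  0.06096462] n [-0.3242 -0.0797  0.9426] tilt 19.505244211094418 lean az -166.18845258392992
136 5 21 5 21
ring 305.0 162.0 [0.54284336 0.01359794 0.06415642] n [ 0.197  -0.9791  0.0496] tilt 87.15554501320872 lean az -78.62307487865962
plate 19.876464734371172 -168.1660792878178
[41 37 53 90 91 92 91 92 92 91 92 82 39 33]
[  11   10   46   47 1648] [33.39381068 33.02123786]
```

```bash
cat >> tgt.py <<'E'
print("----")
spot=np.array([.5636,-.0850,.0615])
ray=R.T@(Rc@np.array([(318.4-K[0,2])/K[0,0],(288.0-K[1,2])/K[1,1],1]));o=R.T@(z["e"]-ee)
for th in(19.3,20.):
    k=np.tan(np.radians(th));t=(k*o[0]-.0445-o[2])/(ray[2]-k*ray[0]);c=o+t*ray
    a=np.array([np.sin(np.radians(th)),0,-np.cos(np.radians(th))]);tip=c-.131*a
    d=R.T@(spot-ee)
    print("cap",c.round(4),"diam",46.5/K[0,0]*(Rc.T@(R@c+ee-z["e"]))[2],"tip tool",tip.round(4),"tip world",(ee+R@tip).round(4),"spot in tool",d.round(4),"shift",(d-tip).round(4))
E
python3 tgt.py | sed -n '/----/,$p'
```

```text
----
cap [ 0.0063 -0.0004 -0.0423] diam 0.01727240947994367 tip tool [-0.037  -0.0004  0.0814] tip world [0.5973 0.0407 0.1751] spot in tool [ 0.0225 -0.1161  0.1949] shift [ 0.0595 -0.1157  0.1136]
cap [ 0.0063 -0.0004 -0.0422] diam 0.017284765915927047 tip tool [-0.0385 -0.0004  0.0809] tip world [0.5988 0.041  0.1756] spot in tool [ 0.0225 -0.1161  0.1949] shift [ 0.061  -0.1157  0.1141]
```

Right ring: (0.5636, −0.085, 0.0615). The slope, the 100.8 mm ring spacing and the yaw all match what's given. I'll go to a 30 mm standoff along the axis and check with the side camera.

```bash
python3 -m jog '[[1,[0.0175,-0.029,0],0],[1,[0.0175,-0.029,0],0],[1,[0.0175,-0.029,0],0],[1,[0.0175,-0.0287,0],0],[1,[0,0,0.02],0],[1,[0,0,0.025],0],[1,[0,0,0.025],0],[1,[0,0,0.015],0],[1,[0,0,0],0],[1,[0,0,0],0],[1,[0,0,0],0],[1,[0,0,0],0]]' 60; python3 m.py w5; python3 look.py side s5
python3 - <<'E'
from h import *
from workcell import arm
s=arm.sense();R=Ro.from_rotvec(s["ee_rot"]).as_matrix();spot=np.array([.5636,-.0850,.0615])
tip=s["ee_pos"]+R@np.array([-.0372,-.0004,.0812]);print("tip",tip,"shift",R.T@(spot-tip),s["wrist_force"])
i=cv2.imread("pics/s5.png");z=np.load("s5.npz");Rc=Ro.from_rotvec(z["R"]).as_matrix()
pr=lambda p:(lambda c:(c[0]/c[2]*z["K"][0,0]+z["K"][0,2],c[1]/c[2]*z["K"][1,1]+z["K"][1,2]))(Rc.T@(p-z["e"]))
print("tip px",pr(tip),"spot px",pr(spot))
b=cv2.resize(i[190:265,320:420],None,fx=8,fy=8,interpolation=2);
u,v=pr(tip);cv2.circle(b,(int((u+.5-320)*8),int((v+.5-190)*8)),3,(0,0,255),1)
u,v=pr(spot);cv2.circle(b,(int((u+.5-320)*8),int((v+.5-190)*8)),3,(0,255,0),1)
cv2.imwrite("pics/s5c.png",b)
E
```

```text
t: 8.7
ee_pos: [0.5185, -0.0961, 0.1733]
ee_rot: [-0.333, 3.122, -0.0]
wrist_force: [0.1, 0.4, -1.4]
gripper_width: 0.298
finger_force: 63.2
8.75 [ 0.51833624 -0.09613518  0.17319788] [-3.32976094e-01  3.12226581e+00 -1.87408941e-04]
tilt x deg 19.025432800113933 y 0.071401467008746 off -0.04438721583763734 inl 0.8281786941580757 cap centre 0.006256168771862654 1.3223681528576174e-05 -0.042248540981191324 1477
8.8 [ 0.51820427 -0.09623011  0.17302314] [-3.32754888e-01  3.12255391e+00 -1.65106770e-04]
tip [ 0.55476374 -0.08877852  0.09187316] shift [-0.00939339  0.00183909  0.03038532] [-0.36739427  0.49529807 -1.53790279]
tip px (np.float64(368.1960402161949), np.float64(219.0758898981407)) spot px (np.float64(369.2420092075748), np.float64(226.0081400041444))
```

View pics/s5c.png

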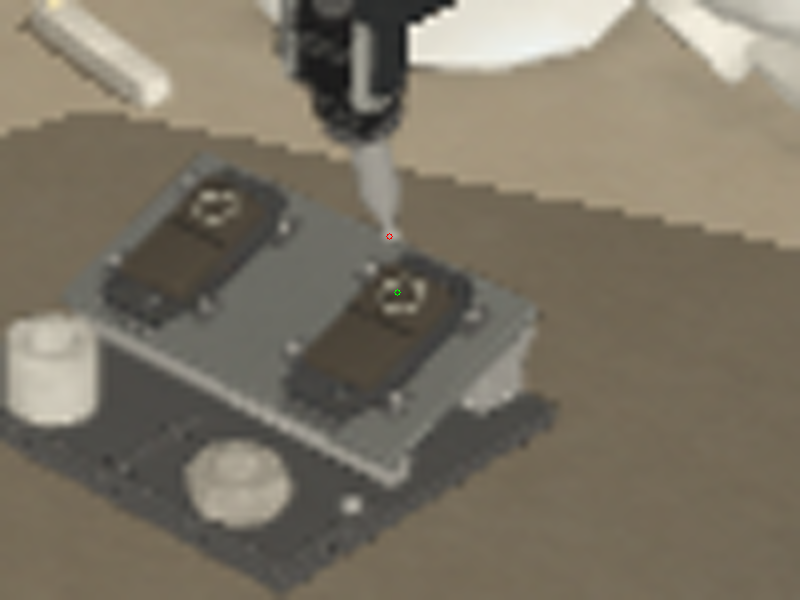

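The red dot (predicted tip) sits on the real tip at (393,236) and the green dot is in the ring at (400,294), so the estimate holds. I'll move to about 6 mm off, then creep in watching the force.

```bash
python3 -m jog '[[1,[-0.003,0.0009,0.009],0],[1,[-0.003,0.0009,0.009],0],[1,[-0.0018,0,0.0064],0],[1,[0,0,0],0],[1,[0,0,0],0],[1,[0,0,0],0]]'
cat > f.py <<'E'
from workcell import arm
from h import *
spot=np.array([.5636,-.0850,.0615]);F=[];T=[]
for k in range(8):
    s=arm.sense();R=Ro.from_rotvec(s["ee_rot"]).as_matrix();F.append(s["wrist_force"]);T.append(R.T@(spot-s["ee_pos"])-np.array([-.0372,-.0004,.0812]))
    if k<7: arm.camera_params("top");arm.get_image("top")
F=np.mean(F,0);a=R@np.array([.33,0,-.944]);T=np.mean(T,0)
print("t",s["t"],"F",F.round(2),"axial",(F@a).round(2),"remaining tool mm",(T*1000).round(2),"gap mm",(T@[-330,0,944]).round(2))
E
python3 f.py
```

```text
t: 9.4
ee_pos: [0.5251, -0.093, 0.148]
ee_rot: [-0.333, 3.124, -0.0]
wrist_force: [-0.2, 0.4, -1.6]
gripper_width: 0.291
finger_force: 63.2
t 9.75 F [ 0.15  0.   -1.59] axial -1.55 remaining tool mm [-2.04  0.08  5.42] gap mm 5.79
```

```bash
python3 -m jog '[[1,[-0.0007,0,0.0019],0],[1,[-0.0007,0,0.0019],0],[1,[0,0,0],0],[1,[0,0,0],0]]' | grep force; python3 f.py; python3 -m jog '[[1,[-0.0007,0,0.0019],0],[1,[0,0,0],0],[1,[0,0,0],0]]' |grep force; python3 f.py;  python3 -m jog '[[1,[-0.0007,0,0.0019],0],[1,[0,0,0],0],[1,[0,0,0],0]]' |grep force; python3 f.py
```

```text
wrist_force: [0.6, 0.2, -2.5]
finger_force: 63.2
t 10.5 F [ 0.14 -0.3  -1.3 ] axial -1.25 remaining tool mm [-0.76 -0.02  1.38] gap mm 1.55
wrist_force: [0.1, -0.2, -1.7]
finger_force: 63.2
t 11.15 F [-0.06 -0.07 -1.17] axial -1.08 remaining tool mm [-0.08 -0.03 -0.55] gap mm -0.49
wrist_force: [-0.0, -0.4, -0.0]
finger_force: 63.3
t 11.8 F [-0.45 -0.06 -0.25] axial -0.09 remaining tool mm [ 0.66  0.   -2.38] gap mm -2.46
```

Contact happened at about gap −0.6 mm (change +1.46 N, roughly 1.8 mm of plunger). I'll keep going in 2 mm steps.

```bash
python3 -m jog '[[1,[-0.0007,0,0.0019],0],[1,[0,0,0],0],[1,[0,0,0],0]]' | grep wrist; python3 f.py; python3 -m jog '[[1,[-0.0007,0,0.0019],0],[1,[0,0,0],0],[1,[0,0,0],0]]' |grep wrist; python3 f.py; python3 f.py
```

```text
wrist_force: [-0.9, 0.1, -0.0]
t 12.45 F [-0.72 -0.01  0.32] axial 0.53 remaining tool mm [ 1.34 -0.01 -4.31] gap mm -4.51
wrist_force: [-0.9, 0.7, 0.7]
t 13.1 F [-1.07 -0.34  0.83] axial 1.16 remaining tool mm [ 2.02 -0.02 -6.22] gap mm -6.54
t 13.45 F [-0.65 -0.3   0.46] axial 0.66 remaining tool mm [ 2.02 -0.02 -6.22] gap mm -6.53
```

Force is about 2.4 N and the plunger is in about 5.9 mm. One last look to check the spot and tilt.

```bash
python3 m.py w6; python3 look.py side s6; python3 -c "
import cv2
i=cv2.imread('pics/s6.png');cv2.imwrite('pics/s6c.png',cv2.resize(i[190:265,320:420],None,fx=8,fy=8,interpolation=2))"
```

```text
13.5 [ 0.52914325 -0.09198519  0.1364761 ] [ 3.32690112e-01 -3.12392389e+00 -3.50285235e-05]
tilt x deg 18.974023076215772 y -0.06336560839040971 off -0.044382791479876074 inl 0.8361501002578058 cap centre 0.006276150020648098 -3.3544255496639256e-05 -0.04224140566631948 1502
13.55 [ 0.52914458 -0.09200884  0.13648578] [-3.32746848e-01  3.12391758e+00 -2.84261465e-05]
```

View pics/s6c.png

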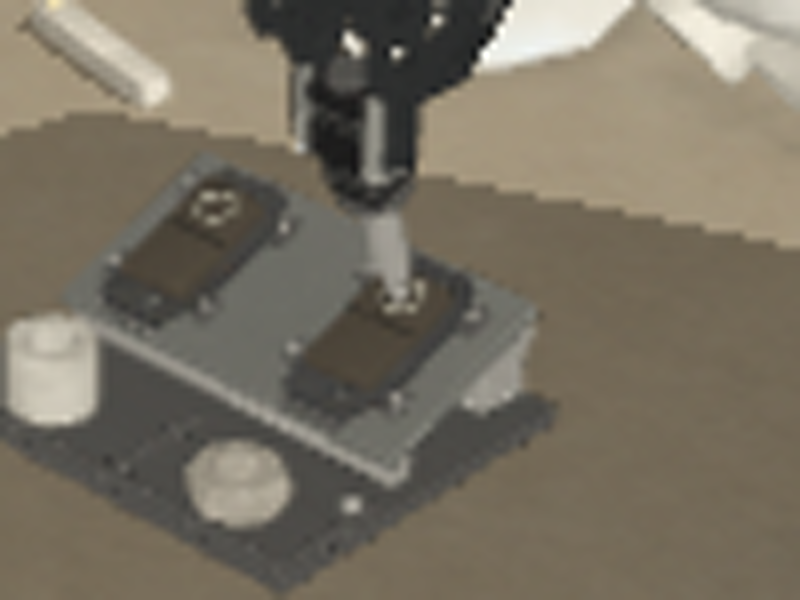

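The tip stands inside the right pad's ring at about (397,297), with the ring centre at (401,295). The probe is square to within about 1°, and the nut and spacer haven't moved. Handing in.

```bash
python3 -c "
from workcell import arm
print(arm.hand_in())"
```

```text
the job is handed in; nothing more can be done
None
```

I handed the job in at about 13.6 s with the gripper holding the probe tip inside the ring on the right pad (the one with the nut); by my measurements it is square to the lining within about 1°, with the plunger in about 6 mm at roughly 2.4 N.

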